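Clear the stamping board and hold the stamp ready over its frame

TASK

Wipe the three shell chips off the stamping board with the scraper block (not with the fingers or another thing), then set the scraper down on the table, clear of the board. Then pick up the hand stamp, lift it high over the vial rack without touching rack or vials, and finish holding it still about a centimetre above the board, upright, centred in the printed frame and square with it, never letting it touch the board; the program ends with the stamp still held there for inspection. Leave the other things where they are.

Things in the scene. Friction and masses are not known exactly. Their poses are not given: they have to be found in the camera images.
- board: Stamping board, fixed to the table: light grey slab 110 mm (its x) by 130 mm (its y), 10 mm thick, with a sheet of paper on top. Origin at the centre of its underside, on the table; z up. The chips lie on it, within 45 mm of its centre along y and 35 mm along x. The table is free for 60 mm or more beyond its x edges, so chips can be pushed off either of them.
- frame_center (a point): Centre of the printed frame, on the board's upper face 10 mm above the table: a thin black rectangle 42 mm (board x) by 66 mm (board y), in the middle of the board, same axes as the board.
- scraper: Scraper block standing on the table left of the board: a bare aluminium shoe 110 mm long (its y) by 16 mm (x), 10 mm high, with a grey grip above it 70 mm long (y), 20 mm thick (x), from 12 to 44 mm above the underside. Origin at the centre of its underside; z up. It weighs about 0.12 kg. Grip it across the 20 mm thickness, and push chips with its long side. Where it stands at the start is free table to set it back down.
- chip_1: Loose chip of brown nut shell, about 18x13x6 mm, lying on the board; origin at the centre of its underside. About 12 g.
- chip_2: Second such chip, about 16x14x6 mm; origin as the first.
- chip_3: Third such chip, about 19x12x6 mm; origin as the first.
- stamp: Hand stamp standing on the table right of the vial rack, in one of three places in a row that it shares with a tin and a jar: black rectangular foot 26 mm (its x) by 50 mm (its y), 18 mm high, with a turned round wooden knob on top, up to 24 mm in diameter, from 18 to 74 mm height. Origin at the centre of the foot's underside; z up. About 0.05 kg. The foot looks the same after a half turn; its 50 mm side belongs along the 66 mm side of the frame.
- vial_rack: Clear rack, fixed on the table between the stamp and the board: 60 mm (its x) by 200 mm (its y), 50 mm high, long side running roughly away from the robot; three capped glass vials stand in it, fixed, their tops 91 mm above the table. Origin at the centre of its underside. Not to be touched.
- sample_tin_3: Bystander: white round tin with cap, 51 mm across, 27 mm high, in the stamp's row; loose. Origin at the centre of its underside.
- jar_small: Bystander: glass jar with cap, 52 mm across, 75 mm high, in the stamp's row; loose. Origin at the centre of its underside.
Mind the look-alikes: they are no part of the job. Several things look just like the stamp: the one meant starts farthest from the robot's base. Several things look just like the scraper: the one meant starts farthest to the robot's left.

How it is judged:
On the way, in this order (a step that is already met when the one before it is completed fails the run):
1. all three chips are off the board, the scraper block still in the gripper ((x of chip_1 in the frame of board above 0.055 m or x of chip_1 in the frame of board below -0.055 m or y of chip_1 in the frame of board above 0.065 m or y of chip_1 in the frame of board below -0.065 m) and height (world z) of chip_1 between -0.02 and 0.016 m and (x of chip_2 in the frame of board above 0.055 m or x of chip_2 in the frame of board below -0.055 m or y of chip_2 in the frame of board above 0.065 m or y of chip_2 in the frame of board below -0.065 m) and height (world z) of chip_2 between -0.02 and 0.016 m and (x of chip_3 in the frame of board above 0.055 m or x of chip_3 in the frame of board below -0.055 m or y of chip_3 in the frame of board above 0.065 m or y of chip_3 in the frame of board below -0.065 m) and height (world z) of chip_3 between -0.02 and 0.016 m and contact force between scraper and the fingers above 0.5 N), for 0.1 s.
2. the scraper block is set down on the table, let go, not touching the board (height (world z) of scraper between -0.02 and 0.03 m and contact force between scraper and the fingers below 0.05 N and contact force between scraper and board below 0.05 N and linear speed of scraper below 0.03 m/s), for 0.2 s.
3. the stamp is held in the gripper, its foot above the tops of the vials (height (world z) of stamp above 0.093 m and contact force between stamp and the fingers above 0.5 N), for 0.1 s.
At the end, for the whole second after the job is handed in: Stamp held still, underside 3 to 22 mm above the board, touching only the fingers, within 8 mm of the frame's centre, 0.14 rad of the board's y, tilt under 0.12 rad; chips off the board, on the table; scraper let go, at rest on the table (origin under 30 mm), not touching the board (all of step 2 and (x of chip_1 in the frame of board above 0.055 m or x of chip_1 in the frame of board below -0.055 m or y of chip_1 in the frame of board above 0.065 m or y of chip_1 in the frame of board below -0.065 m) and height (world z) of chip_1 between -0.02 and 0.016 m and (x of chip_2 in the frame of board above 0.055 m or x of chip_2 in the frame of board below -0.055 m or y of chip_2 in the frame of board above 0.065 m or y of chip_2 in the frame of board below -0.065 m) and height (world z) of chip_2 between -0.02 and 0.016 m and (x of chip_3 in the frame of board above 0.055 m or x of chip_3 in the frame of board below -0.055 m or y of chip_3 in the frame of board above 0.065 m or y of chip_3 in the frame of board below -0.065 m) and height (world z) of chip_3 between -0.02 and 0.016 m and height (world z) of stamp between 0.013 and 0.032 m and horizontal distance between stamp and frame_center below 0.008 m and angle between the y axis of stamp and the y axis of board, either way round below 0.14 rad and angle between stamp's own z axis and vertical below 0.12 rad and contact force between stamp and the fingers above 0.5 N and contact force between stamp and board below 0.05 N and linear speed of stamp below 0.03 m/s); the arm keeps its last pose, push and grip.
It fails at once if a chip is pushed with the robot instead of the scraper (contact force between any of chip_1, chip_2, chip_3 and the arm above 0.3 N or contact force between any of chip_1, chip_2, chip_3 and the fingers above 0.3 N).
It fails at once if a chip is pushed with the stamp (contact force between any of chip_1, chip_2, chip_3 and stamp above 0.3 N).
It fails at once if the stamp touches the board (contact force between stamp and board above 0.3 N).
It fails at once if the rack or a vial is touched (contact force between vial_rack and anything else above 0.5 N).
It fails at once if the tin or the jar is moved by more than 3 cm (distance of any of sample_tin_3, jar_small from where it was at the start of the episode above 0.03 m).
It also fails if it takes over 58 s, if anything falls off the work surface, if the arm or the gripper's body presses on something with over 40 N, if the wrist force passes 120 N, or if a joint passes its speed limit or range.

ROBOT

A 7-joint arm with a two-finger parallel gripper is mounted at the origin on a cart in front of the work surface, level with it; the furniture and walls round the work are solid. World frame = base frame: x ahead of the robot, y to its left, z up, the work surface at z = 0. Lengths are in m, angles in rad, forces in N, time in s.
With the tool pointing down it reaches from about 0.425 to 0.875 m from the base axis. Payload 4.7 kg.
Tool frame: the origin (TCP) lies on the centre line of the jaws, within the pads' length; the fingertips stand 25 mm ahead of it and the grasp point (between the pads) lies 6 mm ahead of it (robot.tips_ahead is the distance from the TCP to the fingertips, in m); z points along the fingers, x is the direction in which the jaws open and shut, and the axes are right-handed (so a half turn about z gives the same grasp; the last joint's range is limited). The gripper opens to 85 mm and grips with 20 to 120 N. Pads are 22 mm wide; open, the fingers measure 114 mm over their backs; the gripper's body (76 mm by 85 mm) begins 54 mm behind the grasp point. The pads swing forward as they close: fully open they stand 13 mm farther back than shut.
Start: joints at [-1.158, 0.321, -0.07, 1.45, 0.023, 1.371, -0.057], TCP at [0.252, 0.599, 0.256] pointing down, gripper open.
Joint ranges: [-2.86, 2.86], [-0.3, 2.09], [-1.38, 1.24], [0.06, 2.45], [-1.56, 4.7], [0.09, 2.05], [-2.69, 2.69]. Speed limits (rad/s): [2.57, 2.57, 3.14, 3.14, 3.14, 3.14, 3.14].

INTERFACE

Orientations are given as a 3x3 rotation matrix whose columns are the frame's x, y, z axes.
In Python, from cell import robot gives the robot as it stands. The module is installed in compiled form; this text tells all that it offers. Calls block until the motion is done:
- robot.move_to(position, orientation): joint-space move of the TCP to a pose.
- robot.movel(position, attitude=None, rate=0.15, max_force=None): straight line of the TCP; attitude=None keeps the orientation; rate is the mean speed in m/s. With max_force (N) it stops when the force on the tool has changed by that much, and returns True; else False.
- robot.goto_joints(angles): joint-space move.
- robot.gripper_open() and robot.close_gripper(): open the fingers fully, or close them until they stop; the grip force is fixed at half the most.
- robot.hold(seconds).
- robot.solve_ik(position, orientation): joint angles nearest the present ones, or None.
- robot.read_state(): the state.
- robot.grab_frame(name): name is "side" or "top" or "wrist"; returns the picture (480x640x3 uint8, red, green, blue); there is no depth.
- robot.camera_model(name): a dict with "fov_y" (degrees; the focal length in pixels is half the picture's height over the tangent of half this angle, whatever the lens; pixels are square), "cx", "cy" (the principal point, pixels), "k1" (the pictures are not rectified: a ray, as slopes to the right and down, at radius r is drawn at 1 + k1 r^2 times it, then the intrinsics apply), "extrinsics" (4x4, takes a point from camera to world coordinates). Camera axes: x right, y up, looking along -z (the intrinsics and any distortion apply to the point x, -y, -z); pixel columns grow to the right and rows downward; lengths in m; the calibration is good to about 2 mm. A picture is of the moment at which its call begins: read the wrist's pose just before it. camera_model takes no time and is no camera call; for the wrist camera it gives the pose at the moment of the call.
A pose or a line that the arm cannot do raises robot.PlanningError and nothing moves.
- robot.job_done(): hands the job in, once; it reports no verdict.
Trained networks look in the newest picture that a camera, given by its name, has taken for a name from the list of things; names that differ only in an ending like _2 or _b are one class to them, and where a whole thing is asked for, a point or a joint stands for the part that bears it (a point fixed in the world has none). Each returns a list of dicts, best first, with "p" (0 to 1); they miss things now and then, are a little off and sometimes report something else, mostly with a low value. They report only what shows in the picture. A call takes as long as a camera call. They do not tell look-alikes from the thing itself.
- robot.look_for(target, camera): "xy" ([column, row] in pixels, amid what is visible of it).
- robot.landmark_of(target, camera): "xy" ([column, row] in pixels: a listed point, or the origin of a listed thing).
The state is a dict: "clock": time; "q": joint angles; "dq": joint speeds; "effort": joint torques, N m; "position": TCP position; "eef_rot": TCP orientation; "wrist_force": force on the tool from outside, world axes, zero at the start; "ft_torque": the same for the moment, N m; "width": finger opening in m.
Only numpy, scipy, OpenCV 4.12 (cv2) and the standard library are available. Lean on these libraries where they do the work, as an engineer would, in place of code of your own. Each camera call takes 0.05 s, during which the arm holds its last target. There are 200 camera calls.

## Working session

There is one attempt and no reset: what is moved stays moved. The work goes in short steps, each a Python script; the robot and the scene stay as the last script left them, time stands still between calls to the robot, and variables do not carry over. Pictures are saved under pics/ and viewed, about 8 in all and at most 12, crops included, and the job is handed in when it is done.

```bash
mkdir -p pics; cat > h.py <<'E'
import numpy as np, cv2
from cell import robot
def cam(n):
    m=robot.camera_model(n); f=240/np.tan(np.radians(m["fov_y"])/2); return m,f
def ray(px,m,f):
    d=np.array([(px[0]-m["cx"])/f,(px[1]-m["cy"])/f]); u=d.copy()
    for _ in range(30): u=d/(1+m["k1"]*(u@u))
    E=np.array(m["extrinsics"]); return E[:3,3],E[:3,:3]@np.array([u[0],-u[1],-1])
def w(px,z,n,mf=None):
    o,d=ray(px,*(mf or cam(n))); return o+d*(z-o[2])/d[2]
def proj(P,n,mf=None):
    m,f=mf or cam(n); E=np.array(m["extrinsics"]); p=E[:3,:3].T@(np.array(P)-E[:3,3])
    u=np.array([p[0],-p[1]])/-p[2]; u=u*(1+m["k1"]*(u@u)); return u*f+[m["cx"],m["cy"]]
def snap(n,name):
    im=robot.grab_frame(n); cv2.imwrite(f"pics/{name}.png",im[:,:,::-1]); return im
def R(yaw): # tool down, tool x (jaw direction) at yaw
    c,s=np.cos(yaw),np.sin(yaw); return np.array([[c,s,0],[s,-c,0],[0,0,-1.]])
np.set_printoptions(precision=4,suppress=True)
E
python3 - <<'E'
from h import *
for n in("top","side"):
    snap(n,n+"0")
    print(n,robot.camera_model(n))
    for t in("board","frame_center","scraper","chip_1","stamp","vial_rack","sample_tin_3","jar_small"):
        print(t,[(np.round(w(d["xy"],0.01 if t in("chip_1","frame_center") else 0,n)[:2],3),np.round(d["xy"]),round(d["p"],2)) for d in robot.landmark_of(t,n)])
print(robot.read_state()["clock"], robot.read_state()["position"])
E
```

```text
top {'fov_y': 52.019904658680446, 'cx': 314.70126266979213, 'cy': 239.11593697019353, 'k1': -0.03996892326766355, 'extrinsics': array([[ 0.0171,  0.9981, -0.0598,  0.4369],
       [-0.9998,  0.0172,  0.0023,  0.0271],
       [ 0.0033,  0.0597,  0.9982,  1.1618],
       [ 0.    ,  0.    ,  0.    ,  1.    ]])}
board [(array([0.585, 0.078]), array([292., 206.]), 0.9)]
frame_center [(array([0.585, 0.08 ]), array([292., 205.]), 0.7), (array([0.616, 0.084]), array([290., 192.]), 0.19)]
scraper [(array([0.501, 0.315]), array([192., 239.]), 0.77), (array([0.646, 0.252]), array([220., 179.]), 0.69), (array([0.602, 0.108]), array([280., 198.]), 0.42), (array([0.589, 0.074]), array([295., 204.]), 0.38)]
chip_1 [(array([0.586, 0.045]), array([307., 205.]), 0.56), (array([0.606, 0.108]), array([280., 196.]), 0.44), (array([0.611, 0.082]), array([291., 194.]), 0.38)]
stamp [(array([ 0.396, -0.113]), array([372., 287.]), 0.78), (array([ 0.435, -0.228]), array([421., 271.]), 0.76), (array([0.505, 0.312]), array([193., 238.]), 0.49)]
vial_rack [(array([ 0.564, -0.083]), array([360., 216.]), 0.94), (a
[... 585 characters left out ...]
]), array([314., 285.]), 0.96)]
scraper [(array([0.502, 0.315]), array([448., 344.]), 0.83), (array([0.646, 0.25 ]), array([355., 366.]), 0.72)]
chip_1 [(array([0.609, 0.114]), array([317., 300.]), 0.64), (array([0.612, 0.086]), array([306., 291.]), 0.61), (array([0.577, 0.055]), array([310., 272.]), 0.49)]
stamp [(array([ 0.442, -0.216]), array([280., 179.]), 0.92), (array([ 0.399, -0.118]), array([324., 193.]), 0.64)]
vial_rack [(array([ 0.57 , -0.091]), array([266., 233.]), 0.67)]
sample_tin_3 [(array([ 0.635, -0.281]), array([187., 200.]), 0.62), (array([0.59 , 0.078]), array([313., 287.]), 0.35)]
jar_small [(array([ 0.549, -0.242]), array([232., 192.]), 0.56)]
0.9 [0.2524 0.599  0.2564]
```

View pics/top0.png

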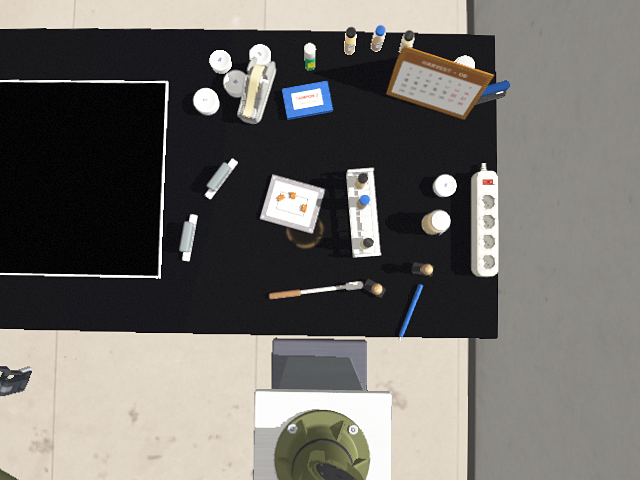

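View pics/side0.png

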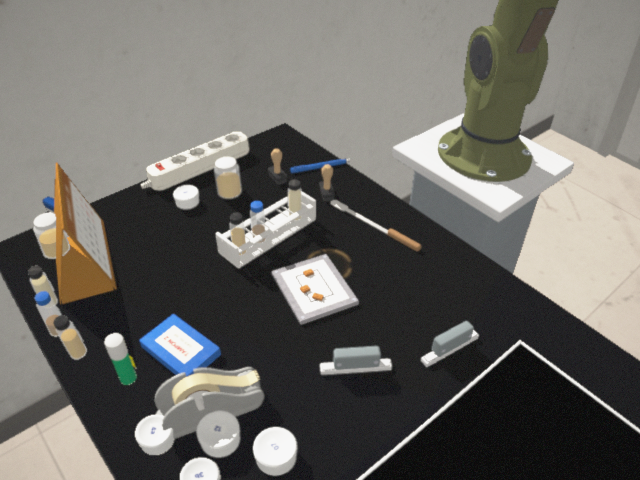

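Scrapers: A at top (188,238), y=0.315, and B at (220,179), y=0.252. A is farther left, so A. 
Stamps: S1 at (421,271), 0.49 m from the base and in the row with jar and tin, and S2 at (372,287), 0.41 m away. S1 is farther, so S1. 
Next I confirm both in one enlarged crop and fit orientations.

```bash
python3 - <<'E'
from h import *
im=cv2.imread("pics/top0.png")
def c(x,y,r=40): return cv2.resize(im[y-r:y+r,x-r:x+r],(390,390),interpolation=cv2.INTER_CUBIC)
cv2.imwrite("pics/crop1.png",np.hstack([c(205,215,50),c(400,270)]))
# wrist camera geometry
m,f=cam("wrist"); s=robot.read_state(); E=np.array(m["extrinsics"])
print(s["eef_rot"]); T=s["eef_rot"]
print("cam in tool",T.T@(E[:3,3]-s["position"]),"\n",T.T@E[:3,:3],m["fov_y"])
# scraper/board outline from brightness
g=cv2.cvtColor(im,cv2.COLOR_BGR2GRAY)
mf=cam("top")
for nm,(x,y,rx,ry),z in(("scrA",(188,238,18,28),0.02),("board",(292,205,37,36),0.01)):
    b=np.zeros_like(g); b[y-ry:y+ry,x-rx:x+rx]=(g[y-ry:y+ry,x-rx:x+rx]>90)
    n,l,st,_=cv2.connectedComponentsWithStats(b); k=1+np.argmax(st[1:,4])
    pts=cv2.findContours((l==k).astype(np.uint8),0,2)[0][0].reshape(-1,2)
    P=np.array([w(p,z,"top",mf)[:2] for p in pts.astype(float)])
    print(nm,cv2.minAreaRect(P.astype(np.float32)*1000))
for p,ya in(((0.501,0.315),np.pi/2),((0.585,0.08),-.17),((0.44,-0.22),0)):
    print([robot.solve_ik([*p,z],R(ya+k*np.pi)) for k in (0,1) for z in(0.05,0.3)])
E
```

```text
[[ 0.3883  0.9215  0.0001]
 [ 0.9215 -0.3883  0.0001]
 [ 0.0001  0.     -1.    ]]
cam in tool [ 0.0003 -0.0695 -0.1181] 
 [[ 1.     -0.0008  0.0008]
 [-0.0006 -0.9618 -0.2736]
 [ 0.001   0.2736 -0.9618]] 68.0391315785691
scrA ((505.33331298828125, 321.21636962890625), (28.982406616210938, 110.66667175292969), 81.49454498291016)
board ((589.2030029296875, 78.84574890136719), (131.1029052734375, 111.09817504882812), 75.25646209716797)
[array([-0.6742,  0.381 ,  0.0807,  1.8137, -0.0369,  0.9483,  0.9931]), array([-0.6932,  0.1779,  0.1003,  1.5408, -0.0179,  1.4238,  0.9789]), array([-0.9583,  0.4038,  0.4216,  1.8245, -0.1983,  0.9548, -2.0224]), array([-0.958 ,  0.1826,  0.4069,  1.5506, -0.0727,  1.4234, -2.1173])]
[array([-0.5609,  0.4058,  0.455 ,  1.8289, -0.2141,  0.9553, -0.1836]), array([-0.6183,  0.1847,  0.5062,  1.5569, -0.0901,  1.4234, -0.2761]), array([ 0.7156,  0.7268, -1.1808,  1.7835,  0.737 ,  1.1541,  2.2673]), array([ 0.7392,  0.3842, -1.1774,  1.5099,  0.3549,  1.4837,  2.5287])]
[array([-0.4658,  0.3058,  0.9816,  2.0796, -0.3216,  0.9139,  0.6944]), array([ 0.1377, -0.0434,  0.2643,  1.7729,  0.0115,  1.4107,  0.4   ]), array([-0.5396,  0.3459,  1.0762,  2.0811, -0.3823,  0.9274, -2.3942]), None]
```

View pics/crop1.png

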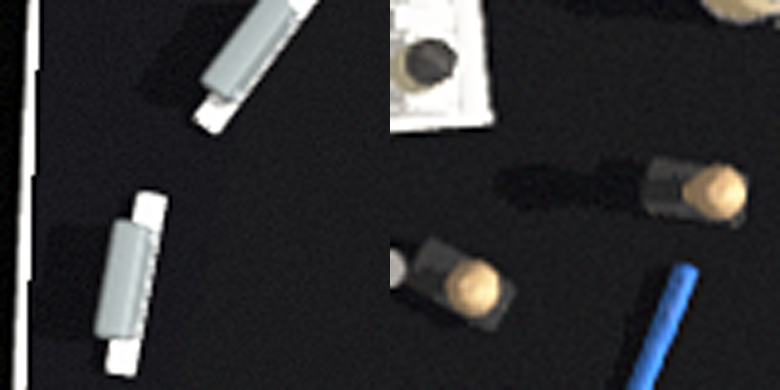

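The crop confirms both: scraper A is the lower-left one, and stamp S1 is the upper-right one with its foot about along world y. Now I move over the scraper.

```bash
python3 - <<'E'
from h import *
robot.move_to([0.495,0.315,0.2],R(np.radians(81)))
im=snap("wrist","w1"); mf=cam("wrist")
print([(w(d["xy"],0,"wrist",mf)[:2],d["xy"],d["p"]) for d in robot.landmark_of("scraper","wrist")])
hsv=cv2.cvtColor(im,cv2.COLOR_RGB2HSV)
b=((hsv[:,:,2]>200)&(hsv[:,:,1]<25)).astype(np.uint8)
n,l,st,ce=cv2.connectedComponentsWithStats(b)
for k in range(1,n):
    if st[k,4]>60: 
        pts=cv2.findContours((l==k).astype(np.uint8),0,2)[0][0].reshape(-1,2).astype(float)
        P=np.array([w(p,.01,"wrist",mf)[:2] for p in pts]); print(st[k],ce[k],cv2.minAreaRect(np.float32(P*1000)))
print(robot.read_state()["clock"])
E
```

```text
[(array([0.5061, 0.3224]), [325.4, 229.3], 0.85), (array([0.6436, 0.2512]), [277.0, 366.4], 0.83)]
[ 386   68  254  349 3554] [452.4221 183.2788] ((564.1153564453125, 489.5739440917969), (206.8898162841797, 311.2569885253906), 89.91871643066406)
[315 169  19  27 484] [323.8967 181.4463] ((461.9189758300781, 327.6437072753906), (15.65107536315918, 22.3011474609375), 81.19786071777344)
[ 312  198   24   90 1857] [323.755  242.1346] ((516.9384155273438, 318.7122802734375), (20.19879913330078, 83.90863800048828), 81.16497802734375)
[  28  292  134   78 6850] [ 89.6006 325.7061] ((575.8693237304688, 84.2496566772461), (128.07278442382812, 81.31487274169922), 75.32222747802734)
[ 254  326   53   75 1377] [280.9187 369.4219] ((640.28515625, 260.20062255859375), (25.85182762145996, 96.14459991455078), 55.14427947998047)
[156 346  12  10  70] [162.9714 349.6   ] ((601.6068725585938, 143.4519500732422), (10.274139404296875, 10.25035572052002), 81.52665710449219)
[468 346  12  10  71] [472.4789 349.6761] ((649.0902709960938, 449.7652893066406), (10.128983497619629, 10.253933906555176), 80.82567596435547)
2.4083
```

View pics/w1.png

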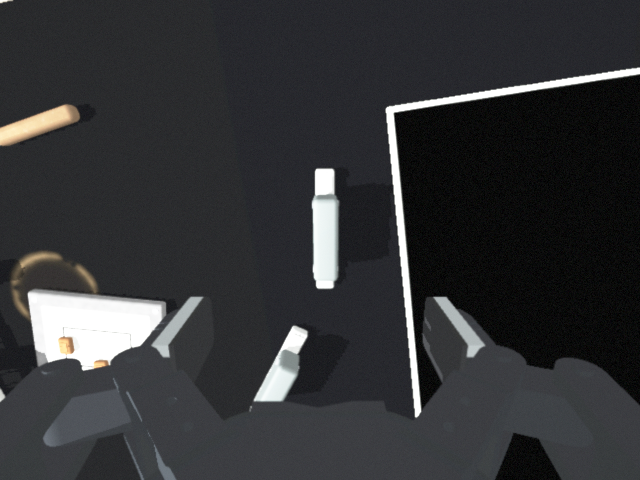

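Wrist view: scraper A is at (325,229), B at (280,369), and the board with its chips at lower left. Measured scraper pose: (0.5055, 0.3213), long axis −8.7°. Board yaw is about −14.7°. Grasp and wipe.

```bash
python3 - <<'E'
from h import *
ya=np.radians(81.3); S=[0.5055,0.3213]
robot.move_to([*S,0.14],R(ya)); robot.movel([*S,0.042],rate=0.1)
robot.close_gripper(); s=robot.read_state(); print(s["width"],s["position"],s["wrist_force"])
if s["width"]<0.012: raise SystemExit
robot.movel([*S,0.15])
yb=np.radians(-14.7); ux=np.array([np.cos(yb),np.sin(yb)]); B=np.array([0.588,0.080])
p=lambda d,z:[*(B+d*ux),z]
robot.move_to(p(-.072,.15),R(yb)); robot.movel(p(-.072,.07))
print(robot.movel(p(-.072,.0532),rate=.03,max_force=8),robot.read_state()["position"])
print(robot.movel(p(.105,.0532),rate=.06,max_force=25),robot.read_state()["position"],robot.read_state()["wrist_force"])
robot.movel(p(.105,.16)); robot.move_to([0.52,0.29,0.2],R(ya))
snap("top","top1")
print([(d["xy"],w(d["xy"],0,"top")[:2],d["p"]) for d in robot.landmark_of("chip_1","top")])
s=robot.read_state(); print(s["clock"],s["width"])
im=cv2.imread("pics/top1.png"); cv2.imwrite("pics/top1c.png",cv2.resize(im[120:280,170:410],None,fx=3,fy=3))
E
```

```text
0.018958146777193402 [0.5057 0.3215 0.0423] [-0.2726 -0.1475  1.887 ]
False [0.5184 0.0982 0.0532]
False [0.6895 0.0535 0.0533] [-0.471  -0.3672 -0.8049]
[([303.3, 158.4], array([0.6994, 0.055 ]), 0.57), ([321.1, 157.9], array([0.7014, 0.0124]), 0.52), ([289.4, 170.9], array([0.6686, 0.0876]), 0.52)]
13.1167 0.018845028554775087
```

View pics/top1c.png

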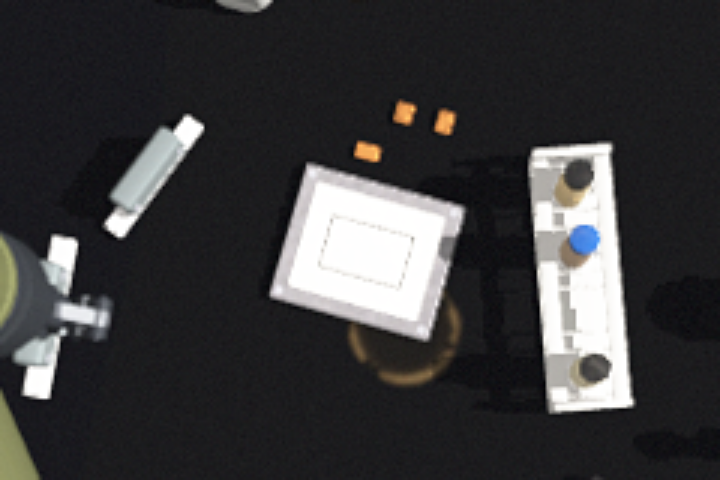

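All three chips lie clear beyond the far edge of the board (crop pixels (404,112), (445,122), (368,151)). The scraper is still gripped. I set it back down, then look at the frame and the stamp from close by.

```bash
python3 - <<'E'
from h import *
S=[0.5057,0.3215]; ya=np.radians(81.3)
robot.move_to([*S,0.12],R(ya)); robot.movel([*S,0.055])
print(robot.movel([*S,0.0415],rate=.03,max_force=4),robot.read_state()["position"])
robot.gripper_open(); robot.hold(.2); robot.movel([*S,0.17])
yb=np.radians(-14.7)
robot.move_to([0.575,0.10,0.25],R(yb+np.pi/2))
im=snap("wrist","w2"); mf=cam("wrist")
for t in("frame_center","board"): print(t,[(w(d["xy"],.01 if t[0]=="f" else 0,"wrist",mf)[:2],d["xy"],d["p"]) for d in robot.landmark_of(t,"wrist")])
np.savez("w2.npz",E=mf[0]["extrinsics"])
# board frame: dark thin line inside the white paper
g=cv2.cvtColor(im,cv2.COLOR_RGB2GRAY); c=proj([.588,.08,.01],"wrist",mf).astype(int); print("c",c)
b=(g>120).astype(np.uint8); n,l,st,ce=cv2.connectedComponentsWithStats(b); k=l[c[1],c[0]]
print(st[k])
cs,h=cv2.findContours((l==k).astype(np.uint8),cv2.RETR_CCOMP,cv2.CHAIN_APPROX_NONE)
for q in cs:
    if cv2.contourArea(q)>300:
        P=np.array([w(x,.01,"wrist",mf)[:2] for x in q.reshape(-1,2).astype(float)]); print(cv2.minAreaRect(np.float32(P*1000)))
robot.move_to([0.445,-0.22,0.24],R(np.radians(0)))
im=snap("wrist","w3"); mf=cam("wrist")
for t in("stamp",): print(t,[(w(d["xy"],0,"wrist",mf)[:2],d["xy"],d["p"]) for d in robot.landmark_of(t,"wrist")])
a=cv2.imread("pics/w2.png");b=cv2.imread("pics/w3.png")
cv2.imwrite("pics/w23.png",cv2.resize(np.hstack([a[:,120:520],b[:,120:520]]),None,fx=1,fy=1))
print(robot.read_state()["clock"])
E
```

```text
True [0.5059 0.3217 0.0423]
frame_center [(array([0.5893, 0.08  ]), [299.9, 229.5], 0.74), (array([ 0.6373, -0.2655]), [22.3, 341.0], 0.24)]
board [(array([0.5874, 0.0817]), [301.4, 225.2], 0.91)]
c [299 228]
[  236   176   129   102 12360]
((588.5488891601562, 81.04019927978516), (128.3126983642578, 107.66230010986328), 75.42322540283203)
stamp [(array([ 0.442 , -0.2268]), [313.8, 217.1], 0.79)]
18.9833
```

View pics/w23.png

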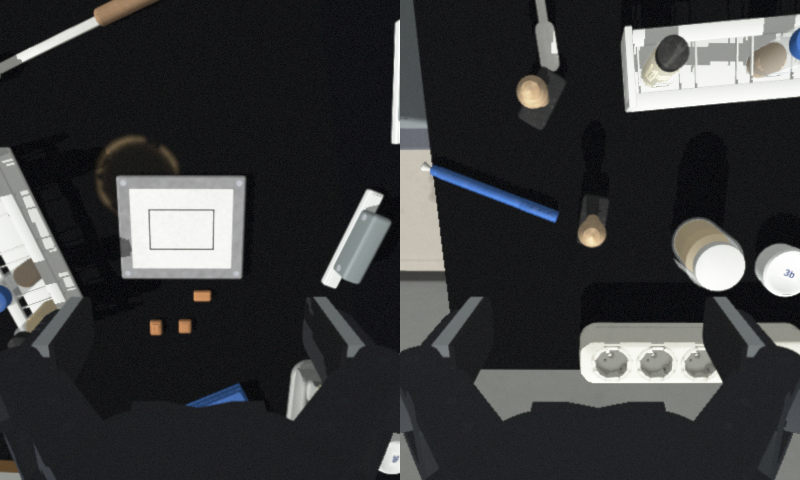

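Left: the board is clear, the frame is centred at pixel (301,230), and the chips and scraper rest on the table. Right: the stamp's foot is around (313,215) and its knob at (312,232). I enhance the foot for its yaw.

```bash
python3 - <<'E'
from h import *
mf=cam("wrist"); im=cv2.imread("pics/w3.png")
x0,y0=270,180; c=im[y0:y0+80,x0:x0+80].astype(float)
g=c.max(2); print(np.percentile(g,[5,25,50,75,90]))
hsv=cv2.cvtColor(im,cv2.COLOR_BGR2HSV)[y0:y0+80,x0:x0+80]
blur=cv2.GaussianBlur(c.astype(np.uint8),(3,3),0).max(2)
b=(blur>42).astype(np.uint8); n,l,st,ce=cv2.connectedComponentsWithStats(b); k=1+np.argmax(st[1:,4]); print(st[k])
q=cv2.findContours((l==k).astype(np.uint8),0,1)[0][0].reshape(-1,2)+[x0,y0]
P=np.array([w(p,.018,"wrist",mf)[:2] for p in q.astype(float)]); print("blob",cv2.minAreaRect(np.float32(P*1000)))
v=np.clip(c*3.2,0,255).astype(np.uint8); v=cv2.resize(v,None,fx=7,fy=7,interpolation=cv2.INTER_CUBIC)
# overlay hypothesis of foot outline at z=.018, yaw 0
for yaw,col in((0,(0,255,0)),(-5,(0,0,255))):
    a=np.radians(yaw); ex=np.array([np.cos(a),np.sin(a)]);ey=np.array([-ex[1],ex[0]])
    pts=[(proj([*(np.array([.442,-.2268])+sx*.013*ex+sy*.025*ey),.018],"wrist",mf)-[x0,y0]+.5)*7 for sx,sy in((1,1),(1,-1),(-1,-1),(-1,1))]
    cv2.polylines(v,[np.int32(pts)],True,col,1)
cv2.imwrite("pics/foot.png",v)
o=cam("wrist")[0]["extrinsics"]
m,f=mf; m2=dict(m); m2["extrinsics"]=np.load("w2.npz")["E"]
print("frame",w([301.5,229.7],.01,"",(m2,f)))
print("frame corners", [w(p,.01,"",(m2,f))[:2] for p in([269.5,209.5],[334,209.5],[334,249.5],[269.5,249.5])])
E
```

```text
[ 17.  22.  25.  30. 113.]
[  27   17   32   52 1092]
blob ((440.33795166015625, -229.11721801757812), (51.09286880493164, 29.064708709716797), 87.52991485595703)
frame [0.5899 0.0816 0.01  ]
frame corners [array([0.5613, 0.0555]), array([0.5777, 0.1192]), array([0.6191, 0.1091]), array([0.6022, 0.0434])]
```

View pics/foot.png

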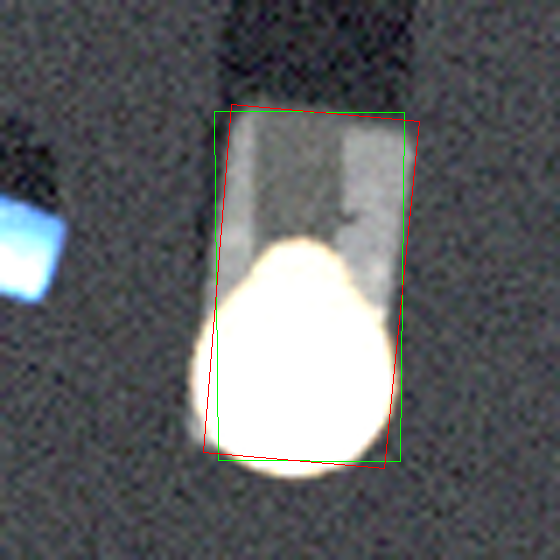

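The foot reads about −7° (edges slope 6.7–7.2°), centre about (0.441, −0.227). Frame centre is (0.589, 0.081), yaw −14.5°. I pick up, carry high and stop above the board to check.

```bash
python3 - <<'E'
from h import *
P=[.441,-.227]; a=np.radians(-7)
robot.move_to([*P,.16],R(a)); robot.movel([*P,.061],rate=.08)
robot.close_gripper(); s=robot.read_state(); print(s["width"],s["position"],s["wrist_force"])
if s["width"]<.008: raise SystemExit
robot.movel([*P,.22],rate=.1)
F=[.5893,.081]; yb=np.radians(-14.5)
robot.movel([*F,.22],R(yb),rate=.12); robot.hold(.3)
robot.movel([*F,.101],rate=.08); robot.hold(.3)
s=robot.read_state(); print(s["clock"],s["position"],s["width"],s["wrist_force"])
for n in("side","wrist","top"):
    snap(n,n+"9")
    print(n,[(np.round(d["xy"]),w(d["xy"],.04,n)[:2],d["p"]) for d in robot.landmark_of("stamp",n)])
    print(n,"expect",proj([*F,.04],n),proj([*F,.01],n))
a=cv2.imread("pics/side9.png")[220:340,240:400];b=cv2.imread("pics/wrist9.png")[150:480]
a=cv2.resize(a,(400,300),interpolation=cv2.INTER_CUBIC); b=cv2.resize(b[:,100:540],(400,300))
cv2.imwrite("pics/chk.png",np.hstack([a,b]))
E
```

```text
0.02083118750160541 [ 0.4411 -0.227   0.0613] [-1.5582  0.4452  3.7433]
28.3833 [0.5894 0.081  0.1012] 0.021101434845482835 [-0.2113 -0.0128 -0.4954]
side [(array([316., 272.]), array([0.5872, 0.0836]), 0.71)]
side expect [314.2055 271.8022] [314.0967 283.8765]
wrist [(array([317., 272.]), array([0.5888, 0.0814]), 0.78)]
wrist expect [317.7899 272.8725] [317.7955 255.2425]
top [(array([372., 286.]), array([ 0.3989, -0.1079]), 0.49)]
top expect [290.7232 201.6561] [291.2997 203.3837]
```

View pics/chk.png

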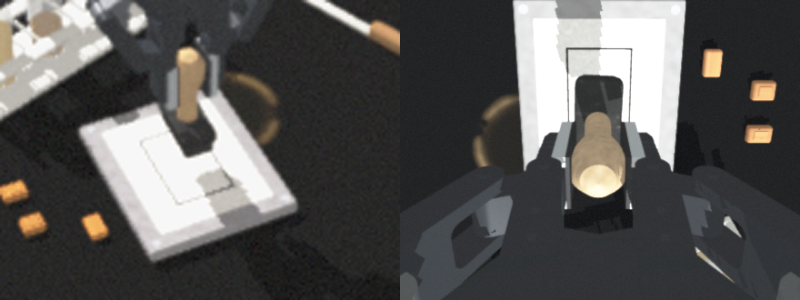

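Side and wrist views agree: the stamp is in the jaws, upright over the frame, and within about 3 mm of the expected pixels. I lower to about 1 cm and check with a model overlay.

```bash
python3 - <<'E'
from h import *
F=[.5893,.081]; yb=np.radians(-14.5)
print(robot.movel([*F,.0835],rate=.04,max_force=3)); robot.hold(.4)
ex=np.array([np.cos(yb),np.sin(yb)]);ey=np.array([-ex[1],ex[0]])
out=[]
for n,(x0,y0,s) in(("wrist",(240,190,130)),("side",(255,225,110))):
    snap(n,n+"10"); mf=cam(n); v=cv2.imread(f"pics/{n}10.png")[y0:y0+s,x0:x0+s]; k=390/s
    v=cv2.resize(v,(390,390),interpolation=cv2.INTER_CUBIC); v=np.clip(v*1.6,0,255).astype(np.uint8)
    for hx,hy,z,col in((.013,.025,.0405,(0,255,0)),(.013,.025,.0225,(0,0,255)),(.021,.033,.01,(255,0,0)),(.055,.065,.01,(255,0,255))):
        pts=[(proj([*(np.array(F)+a*hx*ex+b*hy*ey),z],n,mf)-[x0,y0]+.5)*k for a,b in((1,1),(1,-1),(-1,-1),(-1,1))]
        cv2.polylines(v,[np.int32(pts)],True,col,1)
    out.append(v)
    print(n,[(w(d["xy"],.0225,n)[:2],d["p"]) for d in robot.landmark_of("stamp",n)],[(w(d["xy"],.01,n)[:2],d["p"]) for d in robot.landmark_of("frame_center",n)])
cv2.imwrite("pics/fin.png",np.hstack(out)); s=robot.read_state(); print(s["clock"],s["position"],s["wrist_force"])
E
```

```text
False
wrist [(array([0.5891, 0.0803]), 0.8)] []
side [(array([0.5919, 0.0946]), 0.61), (array([ 0.569 , -0.2166]), 0.48)] [(array([0.5953, 0.0793]), 0.69)]
29.9667 [0.5893 0.081  0.0835] [ 0.1467 -0.4058 -0.3128]
```

View pics/fin.png

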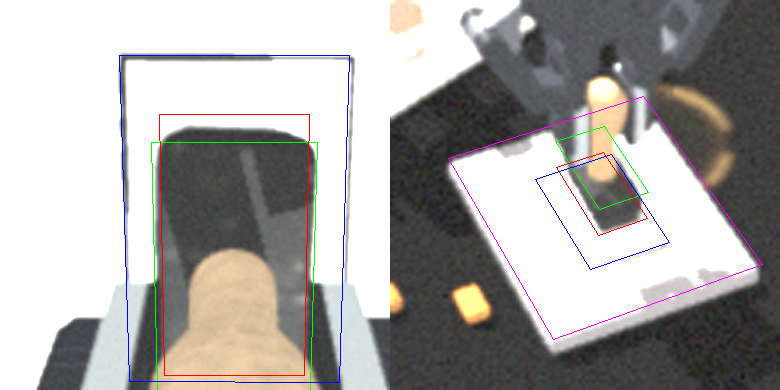

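The printed frame matches its blue model outline. The foot sits about 2–3 mm towards board −y and is square. I nudge it +2 mm, check the tilt numerically from the knob axis in the side view, then take one last look.

```bash
python3 - <<'E'
from h import *
yb=np.radians(-14.5); ex=np.array([np.cos(yb),np.sin(yb)]);ey=np.array([-ex[1],ex[0]])
F=np.array([.5893,.081]); G=F+.002*ey
robot.movel([*G,.0835],rate=.02,max_force=3); robot.hold(.5)
im=snap("side","side11"); snap("wrist","wrist11")
hsv=cv2.cvtColor(im,cv2.COLOR_RGB2HSV); x0,y0=255,225
for r in range(246,276,4):
    row=hsv[r,415-15-400+300:345]; xs=np.where((row[:,0]>8)&(row[:,0]<28)&(row[:,1]>60)&(row[:,2]>90))[0]
    print(r, xs.min()+300 if len(xs) else None, xs.max()+300 if len(xs) else None)
for z in(.0405,.06,.08,.0965): print("axis",z,proj([*F,z],"side"))
out=[]
for n,(x0,y0,s) in(("wrist",(240,190,130)),("side",(275,235,80))):
    mf=cam(n); k=390/s
    v=cv2.resize(cv2.imread(f"pics/{n}11.png")[y0:y0+s,x0:x0+s],(390,390),interpolation=cv2.INTER_CUBIC); v=np.clip(v*(1.6 if n=="wrist" else 2.5),0,255).astype(np.uint8)
    for hx,hy,z,col in((.013,.025,.0405,(0,255,0)),(.013,.025,.0225,(0,0,255))):
        pts=[(proj([*(F+a*hx*ex+b*hy*ey),z],n,mf)-[x0,y0]+.5)*k for a,b in((1,1),(1,-1),(-1,-1),(-1,1))]
        cv2.polylines(v,[np.int32(pts)],True,col,1)
    out.append(v)
cv2.imwrite("pics/fin2.png",np.hstack(out)); s=robot.read_state(); print(s["clock"],s["position"],s["width"],s["wrist_force"])
E
```

```text
246 None None
250 311 338
254 311 344
258 312 321
262 312 320
266 312 318
270 312 318
274 311 318
axis 0.0405 [314.2073 271.5967]
axis 0.06 [314.281  263.4655]
axis 0.08 [314.359 254.889]
axis 0.0965 [314.4253 247.6263]
30.8167 [0.5898 0.083  0.0835] 0.021226948412584334 [-0.3103 -0.6328  0.4726]
```

View pics/fin2.png

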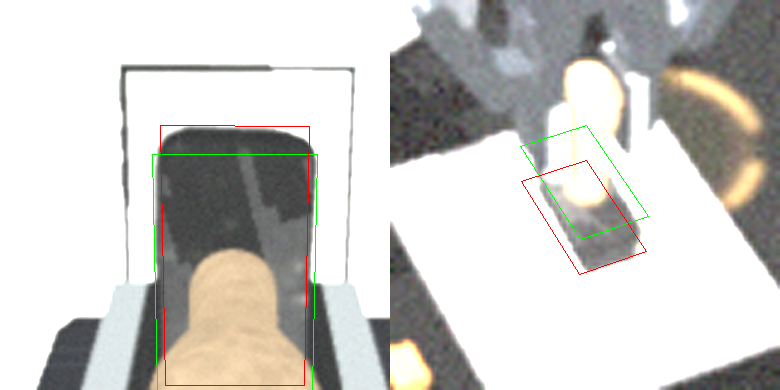

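```bash
python3 - <<'E'
from h import *
robot.hold(.3); s=robot.read_state(); print(s["clock"],s["position"],s["width"]); robot.job_done()
E
```

```text
31.1167 [0.5898 0.0829 0.0835] 0.02122496725464168
the job is handed in; nothing more can be done
```

The job is handed in at 31.1 s of the 58 s allowed. The program gives no verdict, so the results below are from my own checks.

**What I did:** I took the leftmost scraper and wiped all three chips off the far x edge of the board in one stroke. I set the scraper back where it had stood. Then I took the farthest stamp, carried it with its foot at about 0.16 m (vial tops are at 0.091 m), and left it held about 12 mm above the board over the printed frame.

**Last checks:**
- **Chips and scraper:** the chips lie on the table beyond the far edge. The scraper is released on the table, away from the board.
- **Stamp position:** in the last wrist and side pictures the foot fits the model outline, centred and square, to about 1–2 mm. Before that it sat 2–3 mm towards board −y, so I moved it 2 mm.
- **Tilt:** the knob axis in the side view suggests at most about 0.06 rad. This is a coarse reading, because the fingers hide part of the knob.
- **Grip and contact:** the jaws stand at 21 mm, and the force readings showed no contact.

**Checks that disagreed:** at the final height the side-camera network put the stamp about 14 mm off in y, with p 0.61. The wrist-camera network and both overlays contradict that, so I disregarded it. The top camera did not find the held stamp and reported only the look-alike.

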